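Select the green channel on the training board and start the test

ROBOT

A 7-joint arm with a two-finger parallel gripper is mounted at the origin on the work surface. World frame = base frame: x ahead of the robot, y to its left, z up, the work surface at z = 0. Lengths are in m, angles in rad, forces in N, time in s.
With the tool pointing down it reaches from about 0.4 to 0.9 m from the base axis. Payload 5.6 kg.
Tool frame: the origin (TCP) lies on the centre line of the jaws, within the pads' length; the fingertips stand 14 mm ahead of it and the grasp point (between the pads) lies 5 mm behind it; z points along the fingers, y is the direction in which the jaws open and shut (so a half turn about z gives the same grasp; the last joint's range is limited). The gripper opens to 92 mm and grips with 3 to 60 N. Pads are 20 mm wide; open, the fingers measure 128 mm over their backs; the gripper's body (75 mm by 189 mm) begins 69 mm behind the grasp point.
Start: joints at [-1.209, 0.468, -0.012, 1.603, 0.006, 1.071, -0.056], TCP at [0.256, 0.597, 0.229] pointing down, gripper open.
Joint ranges: [-2.53, 2.53], [-0.31, 2.02], [-1.57, 1.55], [0.28, 2.44], [-1.29, 4.43], [0.15, 1.84], [-2.92, 2.92]. Speed limits (rad/s): [2.57, 2.57, 3.14, 3.14, 3.14, 3.14, 3.14].

INTERFACE

Orientations are given as [roll, pitch, yaw] about the fixed x, y, z axes, in that order (R = Rz(yaw) Ry(pitch) Rx(roll)).
In Python, from rig import ctrl gives the robot as it stands. The module is installed in compiled form; this text tells all that it offers.
- The arm moves only by the tool move_arm, never from a script. Its argument "increments" is a list of rows, each an object with "translation": the shift along the tool's x, y, z in mm, a list of three; "spin": the turn about the tool's z in rad. In form: [{"translation": [dx, dy, dz], "spin": spin}, ...]. A call has 1 to 20 rows; each row is the pose to reach, as a shift and turn from the pose commanded when the call began, along the tool's axes at that moment; what a row does not reach only later rows make up. A row lasts 1/8 s, in which the tool goes at most 62.5 mm and 10.7 degrees, less where a joint would pass 70% of its speed; a pose out of reach is approached as far as the arm can. A call with a gripper value outside its range is refused whole. "grip" is the gripper command: -1 is shut, 1 is fully open, values between are in proportion, set as the call begins (left out, the last holds). The fingers move at their own pace and stop on an object; "force" is the grip in N (left out, the last holds). Time passes only in rows, so rows that repeat a pose let the fingers close. It gives the time, the measured TCP pose, the force and the opening at its end, in the units of the state.
- ctrl.state(): the state, without advancing time (a new reading comes with each control period).
- ctrl.snapshot(name): name is "scene" or "top" or "wrist"; returns the picture (384x512x3 uint8, red, green, blue); there is no depth.
- ctrl.camera_info(name): a dict with "vfov" (degrees; the focal length in pixels is half the picture's height over the tangent of half this angle, whatever the lens; pixels are square), "cx", "cy" (the principal point, pixels), "R" (3x3) and "t" (3): a world point X has camera coordinates R X + t; the wrist camera has in their place "mount" (4x4, takes a point from camera to tool coordinates, whose origin is the TCP and whose axes are the flange's). Camera axes: x right, y down, z forward; pixel columns grow to the right and rows downward; lengths in m; the calibration is good to about 2 mm. The wrist camera is an equidistant fisheye: a pixel r from the principal point sees the ray r / f radians off the axis. A picture is of the moment at which its call begins: read the wrist's pose just before it. camera_info takes no time and is no camera call.
- ctrl.hand_in(): hands the job in, once; it reports no verdict.
The state is a dict: "clock": time; "joints": joint angles; "joint_velocities": joint speeds; "joint_efforts": joint torques, N m; "ee_pos": TCP position; "tool_rot": TCP orientation; "ft_force": force on the tool from outside, world axes, zero at the start; "ft_torque": the same for the moment, N m; "grip_width": opening from 0.0 (shut) to 1.0 (fully open).
Only numpy, scipy, OpenCV 4.12 (cv2) and the standard library are available. Lean on these libraries where they do the work, as an engineer would, in place of code of your own. Each camera call takes 0.05 s, during which the arm holds its last target.

TASK

On the selector board, push the arm of the pointer round with a fingertip until it points at the green socket and stays there; only then press the black push button on the grey button box fully down and let it come up again. Do not grip the pointer, do not lift or shift the button box, leave the red button unpressed, and leave all the other things where they are.

Things in the scene. Friction and masses are not known exactly. Their poses are not given: they have to be found in the camera images.
- pointer (a joint): Angle of the selector pointer about its upright pivot (rad): 0 as the pointer points along the board's +x, positive counter-clockwise from above; stops at -1.6 and 1.6. It has steady friction and no spring or detents: about 1.2 N pushed sideways 70 mm from the pivot turns it, and it stays where it is left.
- pointer_hub (a point): Centre of the top of the pointer's black round hub (38 mm across, on the pivot axis), 42 mm above the board's top and 87 mm above the table. Above the board a finger has free space round the hub out to 110 mm from the axis.
- pointer_tip (a point): Top of the white nose at the outer end of the pointer, 104 mm from the pivot axis and 82 mm above the table; its x axis runs outward along the arm, y to the arm's left seen from above. The arm is a black upright bar, 14 mm wide, with a white line on top, reaching from the hub to 99 mm from the axis; the white nose is 4 mm wide.
- pointer_left: Left side face of the pointer's arm (+y of the pointer), 24 mm high, 10 to 34 mm above the board's top (55 to 79 mm above the table); origin on the pivot axis at the board's top.
- pointer_right: Right side face of the pointer's arm (-y of the pointer); origin on the pivot axis at the board's top.
- board: Fixed selector board: grey console with a white top, 220 x 280 x 45 mm (x, y, z), origin at the centre of its underside. The pivot stands at x = -45 mm, y = 0. Four coloured sockets (green, blue, yellow, red) stand on it 128 mm from the pivot, at -1.3, -0.5, 0.5 and 1.3 rad in the sense of the pointer's joint; which colour is where varies.
- green_top (a point): Centre of the top of the green socket, a fixed green cylinder 26 mm across and 22 mm high with a black hole, on the board; its top is 67 mm above the table. The pointer's nose ends 11 mm short of the sockets.
- button_box: Grey push-button box, loose, 0.9 kg, 90 x 140 x 55 mm (x, y, z), origin at the centre of its underside. It carries the black button at y = +33 mm and the red button at y = -33 mm.
- start (a joint): Travel of the black button (m): 0 up, 0.006 fully down; its spring takes about 4 N fully down and brings it up again.
- start_top (a point): Centre of the top of the black button, 30 mm across.
- stop (a joint): Travel of the red button (m), to be left alone: 0 up, 0.006 down.
- screwdriver: Red-handled screwdriver lying on the table. A bystander.
- meter: Orange hand meter, 150 x 75 x 40 mm, lying on the table. A bystander.
- relay: White and black relay block, 50 x 45 x 70 mm, on the table. A bystander.
- plug_a: Black round plug, 22 mm across and 45 mm high, standing loose on a near corner of the selector board, 110 mm to the side of the pivot; easily knocked over. A bystander.
- plug_b: Blue round plug, like plug_a, on the board's other near corner. A bystander.
- jar: Clear jar, 56 mm across and 70 mm high, on the table. A bystander.
- tape: Yellow roll ring, 90 mm across and 19 mm high, lying on the table. A bystander.
Mind the look-alikes: they are no part of the job. There is more than one size of the button_box; the job needs the larger.

How it is judged:
By the outcome, as a careful person would: the job done as asked, in the order asked, and still so for the second after the job is handed in, with the robot touching nothing.
It also fails if it takes over 48 s, if anything falls off the work surface, if the arm or the gripper's body presses on something with over 40 N, if the wrist force passes 120 N, or if a joint passes its speed limit or range.

## Working session

There is one attempt and no reset: what is moved stays moved. The work goes in short steps, Python scripts to look and compute and a tool call to move; the robot and the scene stay as the last step left them, time stands still between calls to the robot, and variables do not carry over. Pictures are saved under pics/ and viewed, and the job is handed in when it is done.

Besides the shell and the picture viewer there is one more tool, called after "Request:" as name(argument=value, ...), one argument or row to a line, values as JSON. move_arm: Moves the arm, as the interface text tells. Its arguments: {"type":"object","properties":{"increments":{"type":"array","items":{"type":"object","properties":{"translation":{"type":"array","items":{"type":"number"}},"spin":{"type":"number"}}}},"grip":{"type":"number"},"force":{"type":"number"}},"required":["increments"]}

```bash
mkdir -p pics; python3 - <<'E'
from rig import ctrl
import cv2
s=ctrl.state();print(s['clock'],s['ee_pos'],s['tool_rot'],s['ft_force'],s['grip_width'])
for n in ['scene','top','wrist']:
    cv2.imwrite(f'pics/{n}0.png',cv2.cvtColor(ctrl.snapshot(n),cv2.COLOR_RGB2BGR)); print(n,ctrl.camera_info(n))
E
```

```text
0.0 [0.25580998 0.59691714 0.22764305] [-3.13979863e+00  1.45804814e-04  2.73679458e+00] [0.20492468 0.0094855  0.53506378] 1.0022303689026444
scene {'vfov': 50.989416123584846, 'cx': 256.6950810048019, 'cy': 192.00531675611575, 'R': array([[-0.83999266,  0.54258119, -0.00424107],
       [ 0.44196593,  0.67964986, -0.58544187],
       [-0.31476731, -0.49364128, -0.81070329]]), 't': array([ 0.46348707, -0.16286863,  1.402642  ])}
top {'vfov': 55.24045836968651, 'cx': 261.584246942406, 'cy': 193.7099319849218, 'R': array([[-0.00909565, -0.99994311, -0.00557205],
       [-0.98484424,  0.0099232 , -0.173157  ],
       [ 0.17320244,  0.00391262, -0.98487847]]), 't': array([-0.02791661,  0.53706851,  1.15961349])}
wrist {'vfov': 65.70646984690485, 'cx': 252.90291940129654, 'cy': 192.59976832461987, 'mount': array([[ 9.35431235e-04, -9.61183112e-01, -2.75909676e-01,
         7.80681588e-02],
       [ 9.99999542e-01,  8.43015492e-04,  4.53548982e-04,
         2.22859752e-04],
       [-2.03347491e-04, -2.75909974e-01,  9.61183461e-01,
        -1.56230919e-01],
       [ 0.00000000e+00,  0.00000000e+00,  0.00000000e+00,
         1.00000000e+00]])}
```

View pics/scene0.png

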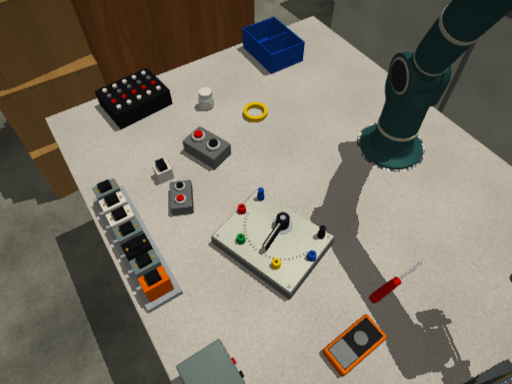

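View pics/top0.png

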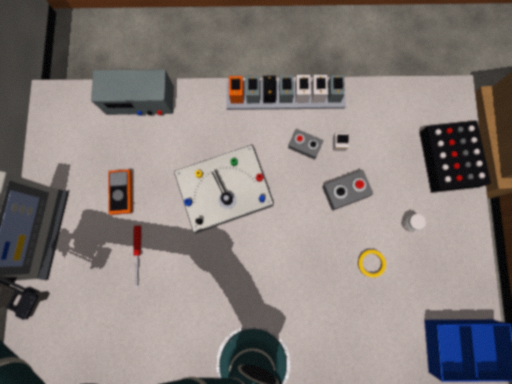

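View pics/wrist0.png

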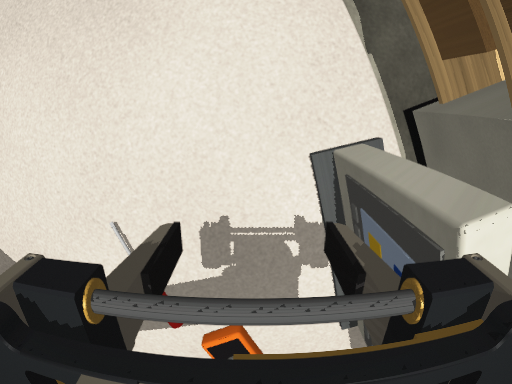

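The top view shows the board, with its hub near (227,198), pointer tip near (216,172) and green socket near (234,161). The larger box has its black button near (341,191) and red button near (360,184). Next I'll measure these from both fixed views.

```bash
cat > h.py <<'E'
import numpy as np,cv2
from rig import ctrl
def ray(n,u,v):
    c=ctrl.camera_info(n);f=192/np.tan(np.radians(c['vfov'])/2)
    d=np.array([(u-c['cx'])/f,(v-c['cy'])/f,1]);R=c['R'];return -R.T@c['t'],R.T@d
def plane(n,u,v,z):
    o,d=ray(n,u,v);return o+d*(z-o[2])/d[2]
def tri(a,b):
    A=np.zeros((3,3));B=np.zeros(3);L=[]
    for n,p in(('top',a),('scene',b)):
        o,d=ray(n,*p);d=d/np.linalg.norm(d);P=np.eye(3)-np.outer(d,d);A+=P;B+=P@o;L.append((P,o))
    X=np.linalg.solve(A,B);return X,[np.linalg.norm(P@(X-o)) for P,o in L]
def project(n,X):
    c=ctrl.camera_info(n);f=192/np.tan(np.radians(c['vfov'])/2)
    p=c['R']@X+c['t'];return p[:2]/p[2]*f+[c['cx'],c['cy']]
E
python3 - <<'E'
from h import *
im={n:cv2.imread(f'pics/{n}0.png') for n in('top','scene')}
roi={'top':(165,135,225,110),'scene':(165,115,180,190)}
for n,(x,y,w,h) in roi.items():
    c=im[n][y:y+h,x:x+w]; H=cv2.cvtColor(c,cv2.COLOR_BGR2HSV)
    for k,lo,hi in(('green',(45,100,40),(85,255,255)),('red',(0,150,60),(6,255,255)),('yel',(18,130,80),(32,255,255)),('blue',(105,130,60),(125,255,255)),('dark',(0,0,0),(180,255,45))):
        m=cv2.inRange(H,lo,hi)
        N,_,st,ce=cv2.connectedComponentsWithStats(m)
        for i in range(1,N):
            if st[i,4]>8: print(n,k,st[i,4],(ce[i]+[x,y]).round(1),st[i,:4]+[x,y,0,0])
x,y,w,h=roi['top'];cv2.imwrite('pics/topz.png',cv2.resize(im['top'][y:y+h,x:x+w],None,fx=3.5,fy=3.5,interpolation=cv2.INTER_CUBIC))
x,y,w,h=roi['scene'];cv2.imwrite('pics/scenez.png',cv2.resize(im['scene'][y:y+h,x:x+w],None,fx=3,fy=3,interpolation=cv2.INTER_CUBIC))
E
```

```text
top green 31 [233.6 161.5] [231 159   6   6]
top red 18 [299.3 138.1] [297 136   5   5]
top red 37 [259.3 176.9] [256 174   7   7]
top red 47 [359.3 183.9] [356 181   8   7]
top yel 45 [198.3 173.4] [195 170   8   8]
top blue 24 [261.6 198.1] [260 195   5   7]
top blue 32 [187.6 201.7] [185 199   6   6]
top dark 57 [342.4 138.5] [338 136  10   6]
top dark 11 [312.8 143.8] [311 142   4   4]
top dark 28 [340.4 191.2] [338 189   6   6]
top dark 38 [228.1 198.8] [223 193   9  11]
top dark 18 [199.2 220.9] [197 219   5   5]
scene green 73 [240.5 238.6] [237 234   8  10]
scene red 54 [197.7 133.6] [194 130   9   8]
scene red 36 [179.8 197.3] [177 194   7   7]
scene red 69 [241.3 208.7] [238 204   8  10]
scene yel 118 [254.6 117.7] [244 115  23   7]
scene yel 90 [275.6 263.4] [271 258  10  12]
scene blue 65 [260.5 193.8] [258 188   6  13]
scene blue 77 [311.3 255.7] [307 251   9  10]
scene dark 50 [212.8 142.6] [209 139   9   8]
scene dark 10 [194.  154.3] [191 153   6   4]
scene dark 14 [207.5 162.7] [202 160  11   7]
scene dark 27 [179.3 184.6] [177 182   6   6]
scene dark 199 [279.2 226.9] [266 213  23  37]
scene dark 74 [321.3 232. ] [317 226   9  13]
scene dark 25 [270.2 283.2] [261 277  18  13]
scene dark 15 [282.9 292.5] [279 290   9   6]
```

View pics/topz.png

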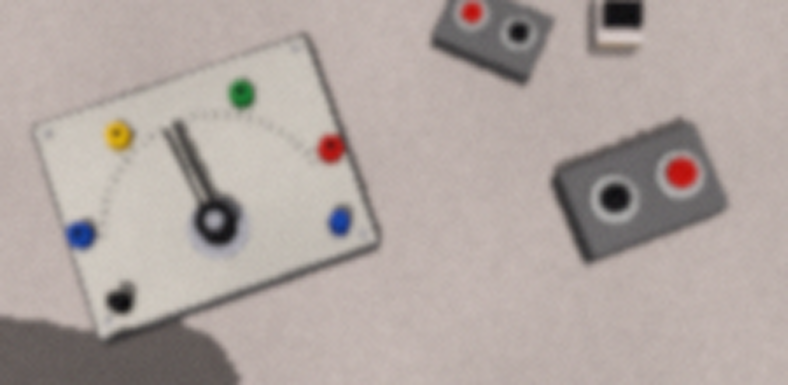

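View pics/scenez.png

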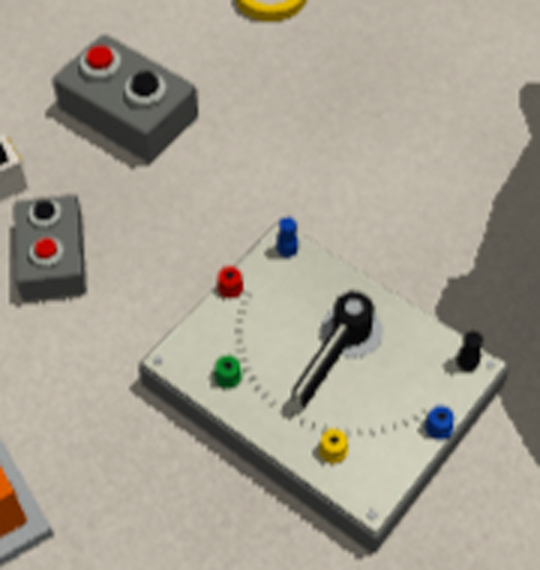

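```bash
python3 - <<'E'
from h import *
def q(n,a,b):
    a=(a[0]/3.5+165-.36,a[1]/3.5+135-.36);b=(b[0]/3+165-.33,b[1]/3+115-.33)
    X,e=tri(a,b);print(n,X.round(4),np.round(e,4),end=' ');return X,a,b
for n,a,b,z in [('green hole',(241,89),(228,365),.067),('red',(333,144),(230,274),.067),('yel',(117,131),(333,438),.067),('blue',(79,232),(440,415),.067),('hub',(215,218),(354,306),.087),('tip',(171,126),(296,404),.082),('black',(615,198),(144,82),None),('stop',(681,173),(99,56),None)]:
    X,aa,bb=q(n,a,b)
    if z: print(plane('top',*aa,z).round(4),plane('scene',*bb,z).round(4))
    else:
        for z in(.058,.064): print(plane('top',*aa,z).round(4),plane('scene',*bb,z).round(4),end=' ')
        print()
E
```

```text
green hole [0.6447 0.0592 0.0682] [0.0018 0.0018] [0.6464 0.0581 0.067 ] [0.6431 0.06   0.067 ]
red [ 0.5905 -0.0263  0.0683] [0.0023 0.0023] [ 0.5926 -0.0278  0.067 ] [ 0.5885 -0.0252  0.067 ]
yel [0.6055 0.1742 0.07  ] [0.0013 0.0013] [0.6071 0.1738 0.067 ] [0.6036 0.1739 0.067 ]
blue [0.5112 0.2073 0.0681] [0.0009 0.0009] [0.512  0.2069 0.067 ] [0.5101 0.2075 0.067 ]
hub [0.5188 0.0805 0.0895] [0.0017 0.0017] [0.5205 0.0796 0.087 ] [0.5166 0.0805 0.087 ]
tip [0.6118 0.1249 0.0619] [0.0011 0.0011] [0.6078 0.1213 0.082 ] [0.617  0.1344 0.082 ]
black [ 0.5376 -0.2863  0.0742] [0. 0.] [ 0.5405 -0.2897  0.058 ] [ 0.5315 -0.3003  0.058 ] [ 0.5394 -0.2884  0.064 ] [ 0.5338 -0.2951  0.064 ] 
stop [ 0.5603 -0.348   0.0739] [0.0001 0.0001] [ 0.5636 -0.3523  0.058 ] [ 0.5546 -0.3626  0.058 ] [ 0.5624 -0.3507  0.064 ] [ 0.5567 -0.3571  0.064 ]
```

Triangulation is consistent to about 2 mm:

| Item | Result |
|---|---|
| Hub | (0.519, 0.081) |
| Board yaw | About 0.327 |
| Green socket | At -0.5, world bearing about -0.17 |
| Pointer | World bearing about 0.44 |
| Black button top | About z 0.074 |

I'll shut the jaws and go above the arm's left side with tool x pointing outward.

Request:
move_arm(
  increments=[
    {"translation":[-15,-10,0],"spin":0.1},
    {"translation":[-45,-28,0],"spin":0.27},
    {"translation":[-85,-53,0],"spin":0.45},
    {"translation":[-125,-78,0],"spin":0.63},
    {"translation":[-165,-103,0],"spin":0.81},
    {"translation":[-205,-128,0],"spin":0.99},
    {"translation":[-245,-153,0],"spin":1.17},
    {"translation":[-285,-178,0],"spin":1.35},
    {"translation":[-325,-203,0],"spin":1.53},
    {"translation":[-365,-228,0],"spin":1.71},
    {"translation":[-405,-253,0],"spin":1.89},
    {"translation":[-435,-272,0],"spin":2.07},
    {"translation":[-450,-281,0],"spin":2.2},
    {"translation":[-456,-284,0],"spin":2.3},
    {"translation":[-456,-284,0],"spin":2.3},
    {"translation":[-456,-284,0],"spin":2.3},
  ],
  grip=-1,
  force=20,
)

```text
clock: 2.15
ee_pos: [0.5629, 0.1574, 0.2284]
tool_rot: [-3.141, 0.0, 0.439]
ft_force: [-1.0, 0.2, -0.1]
grip_width: 0.006
```

```bash
python3 - <<'E'
from h import *
s=ctrl.state();print(s['clock'],s['ee_pos'],s['tool_rot'],s['joints'].round(2) if hasattr(s['joints'],'round') else s['joints'],s['ft_force'],s['grip_width'])
cv2.imwrite('pics/wrist1.png',ctrl.snapshot('wrist')[:,:,::-1])
t=ctrl.snapshot('top')[:,:,::-1];cv2.imwrite('pics/top1.png',t)
E
```

```text
2.15 [0.56289994 0.15736351 0.22839593] [-3.14125109e+00  4.03285545e-04  4.39180990e-01] [-0.81  0.39  0.61  1.8  -0.26  1.03 -1.22] [-0.95646301  0.24190553 -0.05820858] 0.005678387686390726
```

View pics/wrist1.png

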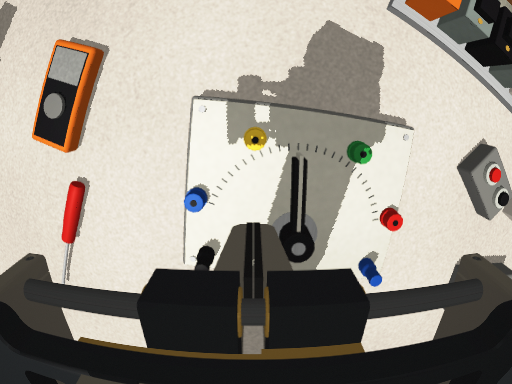

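View pics/top1.png

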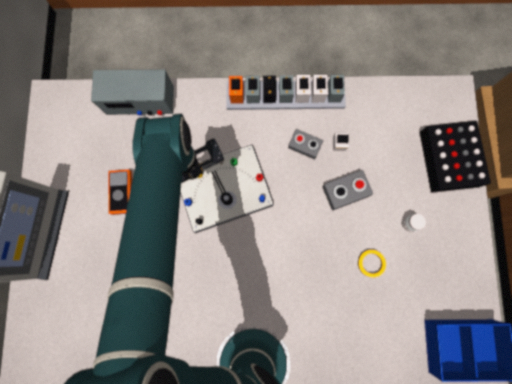

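The wrist view shows everything: hub (298,249), arm line up to the nose near (300,155), green (361,153), and the closed fingertip at (254,224), left of the arm. I'll measure from it.

```bash
cat >> h.py <<'E'
from scipy.spatial.transform import Rotation as Ro
def wplane(s,u,v,z):
    c=ctrl.camera_info('wrist');f=192/np.tan(np.radians(c['vfov'])/2)
    x,y=u-c['cx'],v-c['cy'];r=np.hypot(x,y);a=r/f
    d=np.array([np.sin(a)*x/r,np.sin(a)*y/r,np.cos(a)])
    M=np.eye(4);M[:3,:3]=Ro.from_euler('xyz',s['tool_rot']).as_matrix();M[:3,3]=s['ee_pos'];M=M@c['mount']
    o=M[:3,3];d=M[:3,:3]@d;return o+d*(z-o[2])/d[2]
E
python3 - <<'E'
from h import *
s=ctrl.state()
w=cv2.imread('pics/wrist1.png');H=cv2.cvtColor(w,cv2.COLOR_BGR2HSV)
cv2.imwrite('pics/wz1.png',cv2.resize(w[120:280,180:420],None,fx=3.3,fy=3.3,interpolation=cv2.INTER_CUBIC))
hub=wplane(s,298.5,249,.087);print('hub',hub.round(4))
for n,u,v,a in(('g',362.5,154.5,-.5),('y',255.5,140,.5),('b',194.5,202.5,1.3),('r',394.5,220.5,-1.3)):
    p=wplane(s,u,v,.067);d=p-hub;print(n,p.round(4),np.hypot(*d[:2]).round(4),(np.arctan2(d[1],d[0])-a).round(4))
E
```

```text
hub [0.5183 0.0801 0.087 ]
g [0.644  0.0593 0.067 ] 0.1275 0.336
y [0.605  0.1745 0.067 ] 0.1282 0.3276
b [0.5121 0.2072 0.067 ] 0.1273 0.3192
r [ 0.5933 -0.0227  0.067 ] 0.1272 0.36
```

View pics/wz1.png

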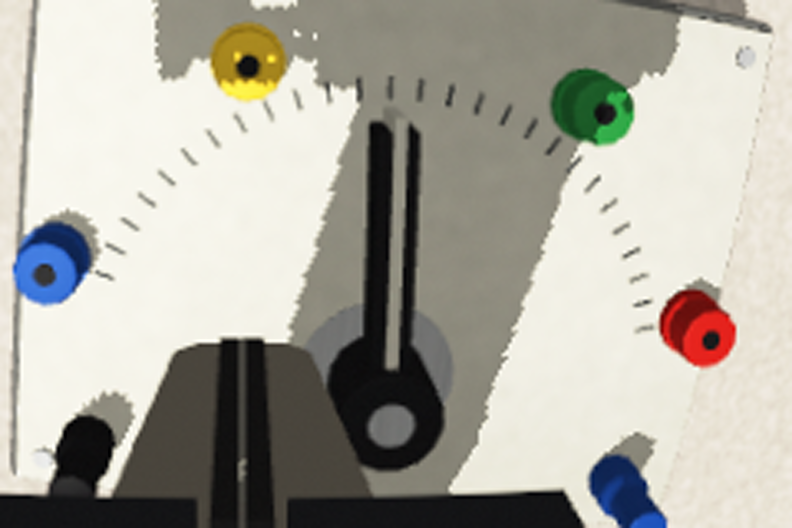

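```bash
python3 - <<'E'
from h import *
s=ctrl.state()
hub=wplane(s,298.5,249,.087)[:2]
g=lambda x,y:(x/3.3+180-.35,y/3.3+120-.35)
for n,p,z in(('line in',(392,365),.079),('line out',(399,125),.079),('nose',(395,113),.082),('red',(710,341),.067),('green',(605,112),.067)):
    d=wplane(s,*g(*p),z)[:2]-hub;print(n,np.hypot(*d).round(4),np.arctan2(d[1],d[0]).round(4))
R=Ro.from_euler('xyz',s['tool_rot']).as_matrix()
for p in((175,350),(310,350),(240,342)):
    X=wplane(s,*g(*p),s['ee_pos'][2]-.014);print((R.T@(X-s['ee_pos'])*1000).round(1))
E
```

```text
line in 0.0196 0.4426
line out 0.1019 0.4528
nose 0.1062 0.47
red 0.1276 -0.9674
green 0.1286 -0.1626
[  7.6 -12.8  14. ]
[ 7.6 12.5 14. ]
[ 9.3 -0.7 14. ]
```

The pointer is at world bearing 0.45 (joint about +0.12) and the target is about -0.167. I'll descend on the left side.

Request:
move_arm(
  increments=[
    {"translation":[0,0,10],"spin":0},
    {"translation":[0,0,35],"spin":0},
    {"translation":[0,0,65],"spin":0},
    {"translation":[0,0,95],"spin":0},
    {"translation":[0,0,125],"spin":0},
    {"translation":[0,0,145],"spin":0},
    {"translation":[0,0,152],"spin":0},
    {"translation":[0,0,152],"spin":0},
    {"translation":[0,5,152],"spin":0},
    {"translation":[0,10,152],"spin":0},
    {"translation":[0,15,152],"spin":0},
    {"translation":[0,20,152],"spin":0},
    {"translation":[0,20,152],"spin":0},
  ],
)

```text
clock: 3.88
ee_pos: [0.5721, 0.138, 0.0767]
tool_rot: [3.141, -0.0, 0.436]
ft_force: [-0.2, 0.7, 0.3]
grip_width: 0.005
```

```bash
python3 - <<'E'
from h import *
s=ctrl.state();print(s['clock'],s['ee_pos'],s['tool_rot'],s['ft_force'])
cv2.imwrite('pics/wrist2.png',ctrl.snapshot('wrist')[:,:,::-1])
E
```

```text
3.875 [0.57206674 0.13803778 0.07671037] [ 3.14134097e+00 -2.65607513e-04  4.35795494e-01] [-0.18718486  0.6593344   0.30769252]
```

View pics/wrist2.png

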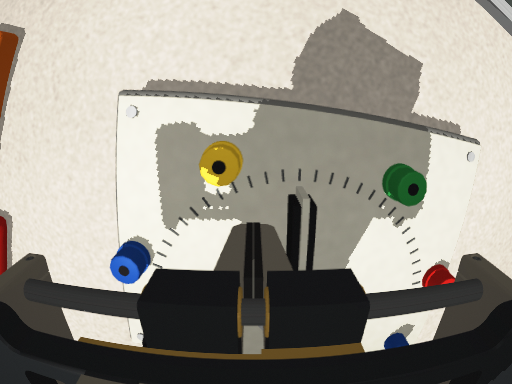

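The finger is 20–25 px left of the arm, and the board is clear around it. I'll work out the arc rows around the hub, stopping short of green.

```bash
python3 - <<'E'
from h import *
s=ctrl.state();p=np.array(s['ee_pos']);R=Ro.from_euler('xyz',s['tool_rot']).as_matrix();y0=s['tool_rot'][2]
hub=np.array([.5186,.0803])
th=np.r_[np.full(2,.45),np.linspace(.42,-.06,13)];L=np.r_[27,23,np.full(13,22)]/1000
for t,l in zip(th,L):
    q=np.r_[hub+.071*np.array([np.cos(t),np.sin(t)])+l*np.array([-np.sin(t),np.cos(t)]),p[2]]
    d=R.T@(q-p)*1000;print(d.round(1),round(y0-t,3))
E
```

```text
[-2.2  2.2 -0. ] -0.014
[-2.1  6.2 -0. ] -0.014
[-1.4  9.3 -0. ] 0.016
[-0.7 12.2 -0. ] 0.056
[-0.  15.1 -0. ] 0.096
[ 0.5 18.  -0. ] 0.136
[ 1. 21. -0.] 0.176
[ 1.3 23.9 -0. ] 0.216
[ 1.5 26.9 -0. ] 0.256
[ 1.5 29.9 -0. ] 0.296
[ 1.5 32.8 -0. ] 0.336
[ 1.3 35.8 -0. ] 0.376
[ 1.  38.8 -0. ] 0.416
[ 0.6 41.7 -0. ] 0.456
[ 0.1 44.6 -0. ] 0.496
```

Request:
move_arm(
  increments=[
    {"translation":[-2,2,0],"spin":0},
    {"translation":[-2,6,0],"spin":0},
    {"translation":[-1.5,9,0],"spin":0.02},
    {"translation":[-0.5,12,0],"spin":0.06},
    {"translation":[0,15,0],"spin":0.1},
    {"translation":[0.5,18,0],"spin":0.14},
    {"translation":[1,21,0],"spin":0.18},
    {"translation":[1.5,24,0],"spin":0.22},
    {"translation":[1.5,27,0],"spin":0.26},
    {"translation":[1.5,30,0],"spin":0.3},
    {"translation":[1.5,33,0],"spin":0.34},
    {"translation":[1.5,36,0],"spin":0.38},
    {"translation":[1,39,0],"spin":0.42},
    {"translation":[0.5,42,0],"spin":0.46},
    {"translation":[0,44.5,0],"spin":0.5},
    {"translation":[0,44.5,0],"spin":0.5},
  ],
)

```text
clock: 5.92
ee_pos: [0.5908, 0.0979, 0.0767]
tool_rot: [3.141, -0.001, -0.064]
ft_force: [-0.5, -0.7, -0.7]
grip_width: 0.005
```

```bash
python3 - <<'E'
from h import *
s=ctrl.state();print(s['clock'],s['ee_pos'],s['tool_rot'],s['ft_force'])
w=ctrl.snapshot('wrist')[:,:,::-1]
cv2.imwrite('pics/wrist3.png',w);cv2.imwrite('pics/wz3.png',cv2.resize(w[140:290,150:390],None,fx=3.3,fy=3.3,interpolation=cv2.INTER_CUBIC))
E
```

```text
5.925 [0.59082719 0.0978786  0.07668533] [ 3.14110606e+00 -5.44356116e-04 -6.41734846e-02] [-0.51749594 -0.72429656 -0.74534862]
```

View pics/wz3.png

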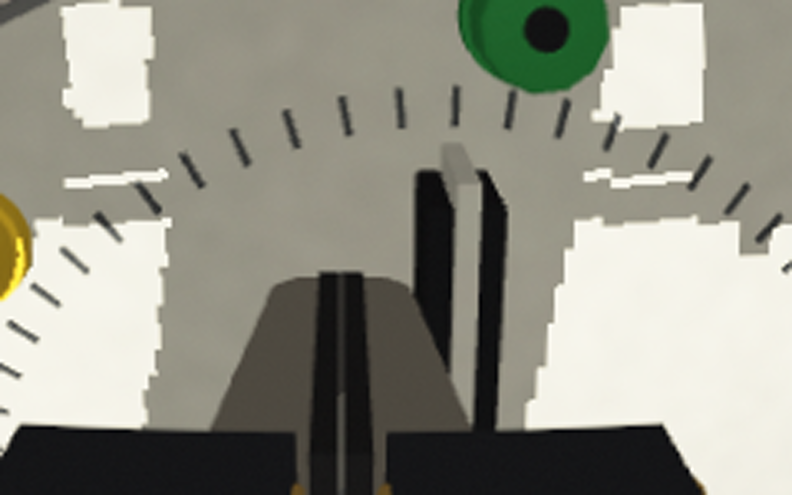

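The finger is on the arm's left face, and the nose at zoom (453,150) is just left of the green hole at (547,30). I'll measure the bearing.

```bash
python3 - <<'E'
from h import *
s=ctrl.state();hub=np.array([.5186,.0803])
g=lambda x,y:(x/3.3+150-.35,y/3.3+140-.35)
P={}
for n,p,z in(('line mid',(466,300),.079),('line out',(467,187),.079),('line in',(463,400),.079),('nose top',(452,152),.082),('green',(547,30),.067)):
    X=wplane(s,*g(*p),z)[:2];d=X-hub;P[n]=X;print(n,X.round(4),np.hypot(*d).round(4),np.arctan2(d[1],d[0]).round(4))
d=P['line out']-P['line in'];print(np.arctan2(d[1],d[0]))
E
```

```text
line mid [0.6005 0.0761] 0.082 -0.0514
line out [0.6207 0.0755] 0.1022 -0.0472
line in [0.5809 0.0769] 0.0624 -0.0547
nose top [0.6276 0.0781] 0.109 -0.0203
green [0.6443 0.0592] 0.1275 -0.1664
-0.035311341160028646
```

```bash
python3 - <<'E'
from h import *
s=ctrl.state();p=np.array(s['ee_pos']);R=Ro.from_euler('xyz',s['tool_rot']).as_matrix();y0=s['tool_rot'][2]
hub=np.array([.5186,.0803])
for t in np.r_[np.linspace(-.06,-.17,5)]:
    q=np.r_[hub+.071*np.array([np.cos(t),np.sin(t)])+.022*np.array([-np.sin(t),np.cos(t)]),p[2]]
    d=R.T@(q-p)*1000;print(d.round(1),round(y0-t,3))
E
```

```text
[ 0.1 -0.1 -0. ] -0.004
[0.6 1.9 0. ] 0.024
[1.2 3.8 0. ] 0.051
[1.6 5.8 0. ] 0.079
[2.1 7.8 0. ] 0.106
```

Request:
move_arm(
  increments=[
    {"translation":[0.6,1.9,0],"spin":0.025},
    {"translation":[1.2,3.8,0],"spin":0.05},
    {"translation":[1.6,5.8,0],"spin":0.08},
    {"translation":[2,7.8,0],"spin":0.11},
    {"translation":[2,7.8,0],"spin":0.11},
    {"translation":[2,7.8,0],"spin":0.11},
    {"translation":[1,3,0],"spin":0.11},
    {"translation":[0,-8,0],"spin":0.11},
    {"translation":[0,-18,0],"spin":0.11},
    {"translation":[0,-18,0],"spin":0.11},
  ],
)

```text
clock: 7.22
ee_pos: [0.5917, 0.1181, 0.0765]
tool_rot: [-3.141, 0.0, -0.171]
ft_force: [0.2, 0.4, -0.1]
grip_width: 0.006
```

```bash
python3 - <<'E'
from h import *
s=ctrl.state();print(s['clock'],s['ee_pos'],s['tool_rot'],s['ft_force'])
w=ctrl.snapshot('wrist')[:,:,::-1]
cv2.imwrite('pics/wrist4.png',w);cv2.imwrite('pics/wz4.png',cv2.resize(w[140:290,190:430],None,fx=3.3,fy=3.3,interpolation=cv2.INTER_CUBIC))
E
```

```text
7.225 [0.59167447 0.11807777 0.07646233] [-3.14118525e+00  1.16411102e-04 -1.70746914e-01] [ 0.19149936  0.35484327 -0.13107228]
```

View pics/wz4.png

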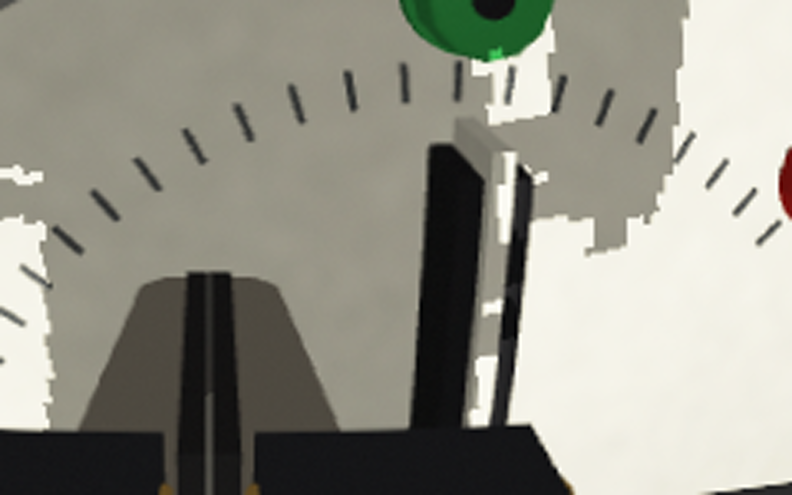

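The nose points near green, but perspective limits this view. I'll rise for the same clear view as before.

Request:
move_arm(
  increments=[
    {"translation":[0,0,-10],"spin":0},
    {"translation":[0,0,-40],"spin":0},
    {"translation":[0,-5,-80],"spin":0},
    {"translation":[0,-10,-120],"spin":0},
    {"translation":[0,-10,-145],"spin":0},
    {"translation":[0,-10,-152],"spin":0},
    {"translation":[0,-10,-152],"spin":0},
    {"translation":[0,-10,-152],"spin":0},
  ],
)

```text
clock: 8.28
ee_pos: [0.5927, 0.126, 0.2274]
tool_rot: [3.141, 0.002, -0.173]
ft_force: [-0.0, 0.0, -0.1]
grip_width: -0.0
```

```bash
python3 - <<'E'
from h import *
s=ctrl.state();print(s['clock'],s['ee_pos'],s['tool_rot'],s['ft_force'])
w=ctrl.snapshot('wrist')[:,:,::-1]
cv2.imwrite('pics/wrist5.png',w);cv2.imwrite('pics/wz5.png',cv2.resize(w[120:280,190:430],None,fx=3.3,fy=3.3,interpolation=cv2.INTER_CUBIC))
E
```

```text
8.275 [0.59272561 0.12597793 0.22741638] [ 3.14059975e+00  1.76056601e-03 -1.73499429e-01] [-0.02488512  0.01555369 -0.07908732]
```

View pics/wz5.png

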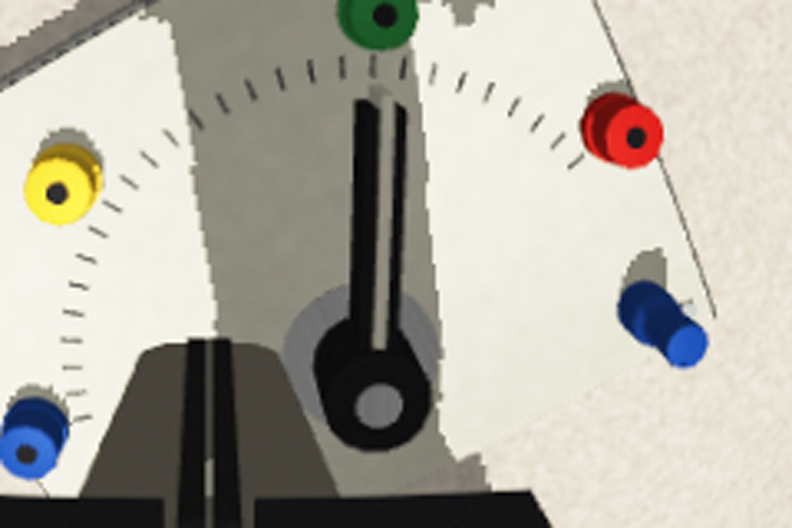

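```bash
python3 - <<'E'
from h import *
s=ctrl.state()
g=lambda x,y:(x/3.3+190-.35,y/3.3+120-.35)
hub=wplane(s,*g(380,406),.087)[:2];print(hub)
for n,p,z in(('line in',(379,335),.079),('line mid',(384,210),.079),('line out',(387,110),.079),('nose',(379,91),.082),('green',(385,15),.067),('red',(637,138),.067),('yel',(57,193),.067),('blue',(26,455),.067)):
    d=wplane(s,*g(*p),z)[:2]-hub;print(n,np.hypot(*d).round(4),np.arctan2(d[1],d[0]).round(4))
E
```

```text
[0.5182766  0.08039074]
line in 0.0227 -0.1524
line mid 0.0661 -0.1565
line out 0.0987 -0.1583
nose 0.1052 -0.1277
green 0.1282 -0.1668
red 0.1282 -0.97
yel 0.1284 0.8322
blue 0.1286 1.6327
```

The pointer line is at -0.157 and green is at -0.167, both bearings from the hub. That is about 1 mm at the tip, so it points at green. Next I'll go to a viewpoint just before the larger box.

Request:
move_arm(
  increments=[
    {"translation":[-2,15,0],"spin":0},
    {"translation":[-5,50,0],"spin":0},
    {"translation":[-10,95,0],"spin":0},
    {"translation":[-15,145,0],"spin":0},
    {"translation":[-20,195,0],"spin":0},
    {"translation":[-25,245,0],"spin":0},
    {"translation":[-30,295,0],"spin":0},
    {"translation":[-35,340,0],"spin":0},
    {"translation":[-40,380,0],"spin":0},
    {"translation":[-43,403,0],"spin":0},
    {"translation":[-43,410,0],"spin":0},
    {"translation":[-43,410,0],"spin":0},
    {"translation":[-43,410,0],"spin":0},
  ],
)

```text
clock: 9.95
ee_pos: [0.4808, -0.2691, 0.2283]
tool_rot: [-3.141, 0.0, -0.171]
ft_force: [-0.3, -0.3, -0.6]
grip_width: 0.001
```

```bash
python3 - <<'E'
from h import *
s=ctrl.state();print(s['clock'],s['ee_pos'],s['tool_rot'],s['ft_force'],np.round(s['joints'],2))
w=ctrl.snapshot('wrist')[:,:,::-1]
cv2.imwrite('pics/wrist6.png',w)
t=ctrl.snapshot('top')[:,:,::-1];cv2.imwrite('pics/top6.png',cv2.resize(t[130:240,165:390],None,fx=3.5,fy=3.5,interpolation=cv2.INTER_CUBIC))
E
```

```text
9.95 [ 0.48078823 -0.26907492  0.22833473] [-3.14101905e+00  4.08499940e-04 -1.71433067e-01] [-0.26466039 -0.3114561  -0.64915999] [-0.25  0.39  0.89  1.89 -0.35  1.03 -0.95]
```

View pics/wrist6.png

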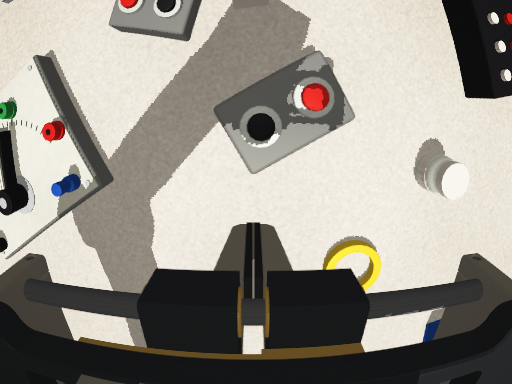

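View pics/top6.png

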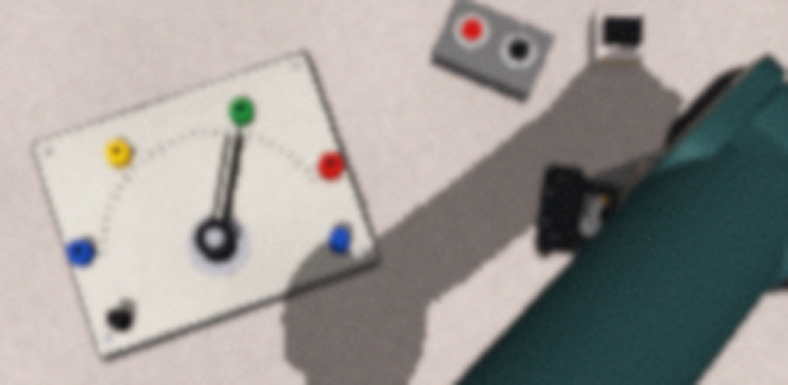

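The top view also shows the pointer line aimed at green. In the wrist view the black button is at (261,127) and the red one at (315,97).

```bash
python3 - <<'E'
from h import *
s=ctrl.state();w=cv2.imread('pics/wrist6.png')[80:180,210:360];H=cv2.cvtColor(w,cv2.COLOR_BGR2HSV)
for lo,hi in(((0,0,0),(180,255,40)),((0,150,60),(8,255,255))):
    m=cv2.inRange(H,lo,hi);N,_,st,ce=cv2.connectedComponentsWithStats(m);i=1+st[1:,4].argmax();c=ce[i]+[210,80]
    for z in(.064,.07,.075):print(c.round(1),st[i],wplane(s,*c,z).round(4))
p=np.array(s['ee_pos']);R=Ro.from_euler('xyz',s['tool_rot']).as_matrix()
print((R.T@(np.array([.5385,-.2865,.09])-p)*1000).round(1))
E
```

```text
[260.8 126.7] [ 37  33  28  28 587] [ 0.5379 -0.2872  0.064 ]
[260.8 126.7] [ 37  33  28  28 587] [ 0.5383 -0.2871  0.07  ]
[260.8 126.7] [ 37  33  28  28 587] [ 0.5386 -0.287   0.075 ]
[315.   96.7] [ 92   3  27  28 592] [ 0.5614 -0.3504  0.064 ]
[315.   96.7] [ 92   3  27  28 592] [ 0.5613 -0.3492  0.07  ]
[315.   96.7] [ 92   3  27  28 592] [ 0.5613 -0.3481  0.075 ]
[ 59.8   7.3 138.4]
```

Request:
move_arm(
  increments=[
    {"translation":[15,2,0],"spin":0},
    {"translation":[40,5,0],"spin":0},
    {"translation":[57,8,20],"spin":0},
    {"translation":[60,8,50],"spin":0},
    {"translation":[60,8,80],"spin":0},
    {"translation":[60,8,105],"spin":0},
    {"translation":[60,8,122],"spin":0},
    {"translation":[60,8,128],"spin":0},
    {"translation":[60,8,128],"spin":0},
    {"translation":[60,8,128],"spin":0},
  ],
)

```text
clock: 11.3
ee_pos: [0.5388, -0.2889, 0.1015]
tool_rot: [3.141, -0.002, -0.173]
ft_force: [0.2, -0.1, -0.5]
grip_width: 0.005
```

```bash
python3 - <<'E'
from h import *
s=ctrl.state();print(s['clock'],s['ee_pos'],s['tool_rot'],s['ft_force'])
w=ctrl.snapshot('wrist')[:,:,::-1]
cv2.imwrite('pics/wrist7.png',w)
t=ctrl.snapshot('scene')[:,:,::-1];cv2.imwrite('pics/sc7.png',cv2.resize(t[90:260,140:340],None,fx=3.3,fy=3.3,interpolation=cv2.INTER_CUBIC))
E
```

```text
11.3 [ 0.53876192 -0.28885447  0.10151679] [ 3.14130823e+00 -1.68411317e-03 -1.73242281e-01] [ 0.20385807 -0.13997033 -0.52013417]
```

View pics/wrist7.png

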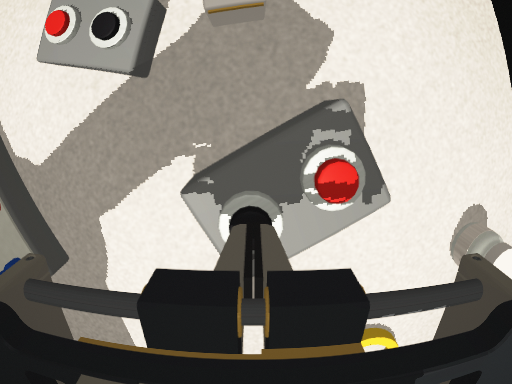

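View pics/sc7.png

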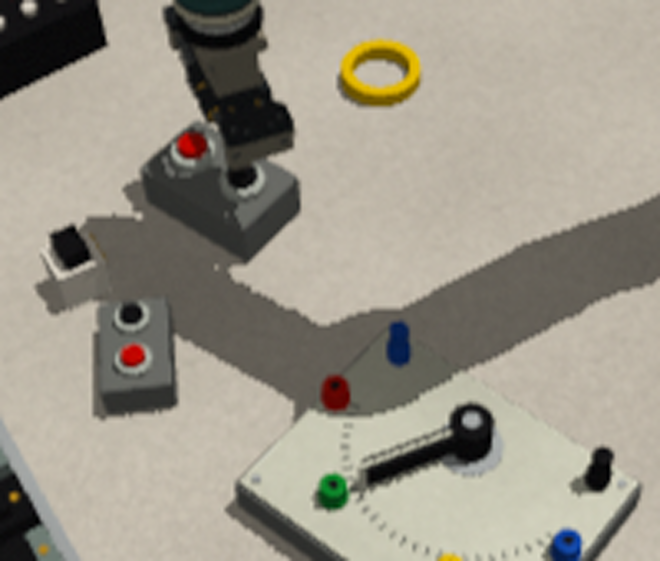

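The finger is over the black button, clear of red and not yet touching. I'll lower it in small steps.

Request:
move_arm(
  increments=[
    {"translation":[0,-1,5],"spin":0},
    {"translation":[0,-1,9],"spin":0},
    {"translation":[0,-1,11],"spin":0},
    {"translation":[0,-1,13],"spin":0},
    {"translation":[0,-1,15],"spin":0},
    {"translation":[0,-1,16],"spin":0},
    {"translation":[0,-1,16],"spin":0},
  ],
)

```text
clock: 12.28
ee_pos: [0.5384, -0.2873, 0.0854]
tool_rot: [-3.14, -0.0, -0.173]
ft_force: [-2.7, 3.3, 8.4]
grip_width: 0.005
```

Request:
move_arm(
  increments=[
    {"translation":[0,0,0.5],"spin":0},
    {"translation":[0,0,1],"spin":0},
    {"translation":[0,0,1],"spin":0},
  ],
)

```text
clock: 12.65
ee_pos: [0.5384, -0.2874, 0.0852]
tool_rot: [-3.14, -0.0, -0.173]
ft_force: [-3.5, 4.5, 15.9]
grip_width: 0.004
```

```bash
python3 - <<'E'
from h import *
s=ctrl.state();print(s['clock'],s['ee_pos'],s['tool_rot'],s['ft_force'])
t=ctrl.snapshot('scene')[:,:,::-1];cv2.imwrite('pics/sc8.png',cv2.resize(t[100:200,160:260],None,fx=5.5,fy=5.5,interpolation=cv2.INTER_CUBIC))
cv2.imwrite('pics/wrist8.png',ctrl.snapshot('wrist')[:,:,::-1])
E
```

```text
12.65 [ 0.53842889 -0.28735032  0.08524302] [-3.13986702e+00 -4.98662406e-04 -1.73229936e-01] [-3.53365055  4.45054806 15.94922801]
```

View pics/sc8.png

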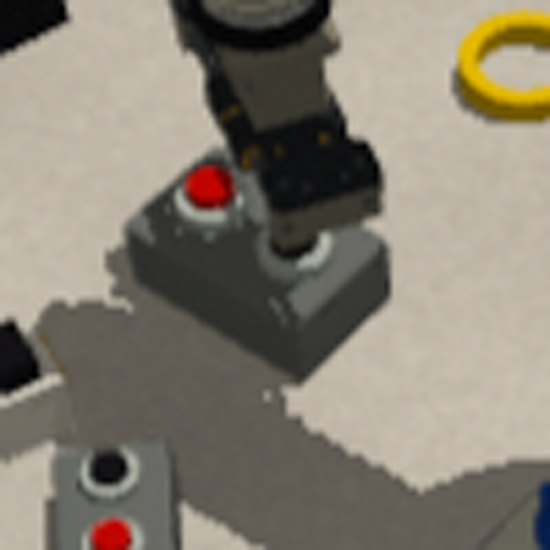

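View pics/wrist8.png

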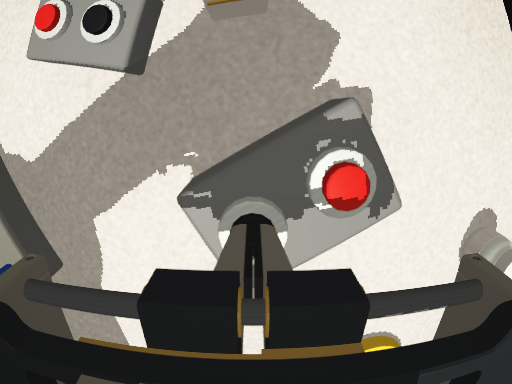

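The finger has met a hard stop: +7.5 N for 0.2 mm. I'll check that this is the button's full 6 mm travel and not the collar by reading force against height while coming up.

Request:
move_arm(
  increments=[
    {"translation":[0,0,-2],"spin":0},
    {"translation":[0,0,-2],"spin":0},
  ],
)

```text
clock: 13.0
ee_pos: [0.5384, -0.2873, 0.0858]
tool_rot: [-3.141, -0.0, -0.173]
ft_force: [-0.1, 1.5, 3.7]
grip_width: 0.004
```

Request:
move_arm(
  increments=[
    {"translation":[0,0,-1],"spin":0},
    {"translation":[0,0,-1],"spin":0},
  ],
)

```text
clock: 13.25
ee_pos: [0.5384, -0.2873, 0.0865]
tool_rot: [-3.141, 0.0, -0.173]
ft_force: [-1.6, 2.6, 3.2]
grip_width: 0.007
```

Request:
move_arm(
  increments=[
    {"translation":[0,0,-1],"spin":0},
    {"translation":[0,0,-1],"spin":0},
  ],
)

```text
clock: 13.5
ee_pos: [0.5384, -0.2874, 0.0875]
tool_rot: [-3.141, -0.0, -0.173]
ft_force: [0.5, 3.0, 1.7]
grip_width: 0.008
```

Request:
move_arm(
  increments=[
    {"translation":[0,0,-2],"spin":0},
    {"translation":[0,0,-2],"spin":0},
  ],
)

```text
clock: 13.75
ee_pos: [0.5383, -0.2878, 0.0897]
tool_rot: [3.141, -0.0, -0.173]
ft_force: [0.4, 1.4, 1.8]
grip_width: 0.004
```

Request:
move_arm(
  increments=[
    {"translation":[0,0,-2],"spin":0},
    {"translation":[0,0,-2],"spin":0},
  ],
)

```text
clock: 14.0
ee_pos: [0.538, -0.2881, 0.0916]
tool_rot: [3.141, 0.0, -0.174]
ft_force: [-0.5, -0.2, -0.2]
grip_width: 0.003
```

The force falls from about 4 N to 0 over about 6 mm (TCP z 0.0855 to 0.0915), so the button went fully down and came up. Now I'll retreat and do the final checks.

Request:
move_arm(
  increments=[
    {"translation":[0,0,-15],"spin":0},
    {"translation":[-5,0,-45],"spin":0},
    {"translation":[-20,0,-85],"spin":0},
    {"translation":[-40,-3,-115],"spin":0},
    {"translation":[-55,-7,-132],"spin":0},
    {"translation":[-60,-7,-137],"spin":0},
    {"translation":[-60,-7,-137],"spin":0},
    {"translation":[-60,-7,-137],"spin":0},
  ],
)

```text
clock: 15.0
ee_pos: [0.4805, -0.2702, 0.228]
tool_rot: [3.141, 0.001, -0.173]
ft_force: [0.1, 0.2, -0.2]
grip_width: 0.007
```

```bash
python3 - <<'E'
from h import *
s=ctrl.state();print(s['clock'],s['ee_pos'],s['tool_rot'],s['ft_force'])
w=ctrl.snapshot('wrist')[:,:,::-1];cv2.imwrite('pics/wrist9.png',w)
t=ctrl.snapshot('scene')[:,:,::-1];cv2.imwrite('pics/sc9.png',cv2.resize(t[90:310,140:340],None,fx=2.7,fy=2.7,interpolation=cv2.INTER_CUBIC))
w=w[80:180,210:360];H=cv2.cvtColor(np.ascontiguousarray(w),cv2.COLOR_BGR2HSV)
for lo,hi in(((0,0,0),(180,255,40)),((0,150,60),(8,255,255))):
    m=cv2.inRange(H,lo,hi);N,_,st,ce=cv2.connectedComponentsWithStats(m);i=1+st[1:,4].argmax();c=ce[i]+[210,80]
    print(wplane(s,*c,.075).round(4))
E
```

```text
15.0 [ 0.48053684 -0.27022074  0.22799566] [ 3.14129016e+00  8.83989205e-04 -1.73032203e-01] [ 0.11376281  0.18575927 -0.24067722]
[ 0.5386 -0.2869  0.075 ]
[ 0.561 -0.348  0.075]
```

View pics/wrist9.png

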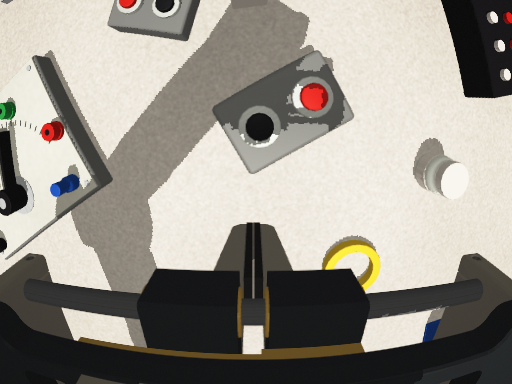

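View pics/sc9.png

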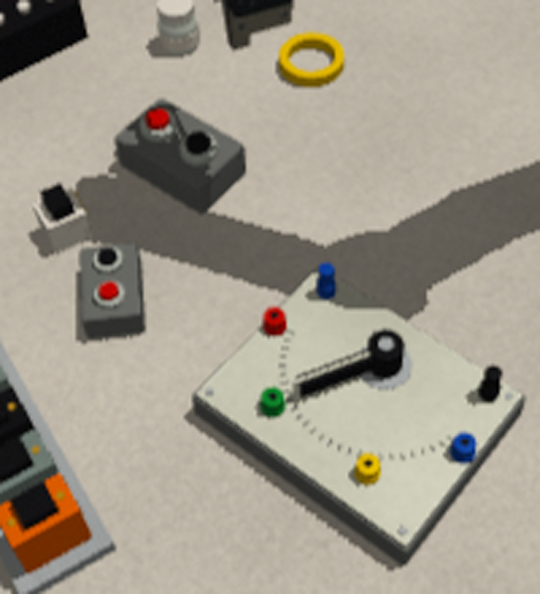

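The box has not moved (black button still at 0.5386, -0.287), the pointer aims at green, both plugs stand, and the arm touches nothing.

```bash
python3 -c "
from rig import ctrl
print(ctrl.hand_in())"
```

```text
the job is handed in; nothing more can be done
None
```

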